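Hold the press lever level over its post

TASK

The wax press is being put back together: first take the candle jar that was left on the press's anvil and stand it upright on the floor of the steel tray, in its free half. Then pick up the blue press lever by its balance point (the yellow section near the heavy hub) and, keeping it level all the way, bring it over the press with the hub's hole centred above the brass post and the white stamp centred above the anvil, the lever's underside about 3 cm above the top of the post. Finish while holding it there, level and still and touching nothing else; do not put it down or let go, and leave the other things on the bench where they are.

Things in the scene. Friction and masses are not known exactly. Their poses are not given: they have to be found in the camera images.
- jar_center (a point): candle jar to clear away, standing on the anvil: amber glass, 58 mm diameter up to 58 mm above its foot, a 53 mm neck up to 74 mm, and a wooden peg 50 x 11 x 9 mm flat across the top (total height 83 mm), 0.22 kg. The point is on the jar's axis, 37 mm above its foot; z up.
- tray: fixed shallow steel tray, outside 280 (its x) x 130 (its y) mm, walls 22 mm high and 3 mm thick, floor 3 mm thick. Origin: centre of its underside on the bench. Two jars like the first stand in it, at about x = +90, y = +-32 mm; the half with negative x is free.
- tray_free (a point): middle of the free half of the tray, on the top of its floor (3 mm above the bench); axes as the tray's
- lever_balance (a point): balance point (centre of mass in plan) of the cast press lever, in the middle of its yellow section, half-way up the bar: 26 mm above the lever's underside. The lever lies flat on the bench. Its x axis runs along the bar from hub to stamp, z up. The bar is 18 mm wide (y) and 24 mm high, from 14 to 38 mm above the underside; the yellow section is 34 mm long. The hub axis lies 66 mm away at -x, the stamp axis 134 mm away at +x. Lever mass about 0.6 kg (varies).
- lever_hub (a point): centre of the hub's hole at the lever's underside (hub 50 mm diameter, 46 mm high, vertical hole 26 mm, which goes right through); axes as the lever's
- lever_stamp (a point): centre of the underside of the lever's white stamp (46 mm diameter), 200 mm from the hub axis, level with the hub's underside; axes as the lever's
- post_top (a point): centre of the top of the press's upright brass post (18 mm diameter), 62 mm above the bench. The press is fixed: a dark base plate 290 x 100 x 12 mm. The point's x axis points from post to anvil, z up.
- anvil_top (a point): centre of the top of the press's anvil, a flat round aluminium block 80 mm across, its top 30 mm above the bench, 200 mm from the post along the press's x
- tray_jar_a: jar that stays in the tray (sizes as the first jar), origin at its foot
- tray_jar_b: the other jar that stays in the tray, origin at its foot
- press: the fixed press; origin under the centre of its base plate, mid-way between post and anvil
- jar: the candle jar to clear away; origin at the centre of its foot
- lever: the press lever; origin at its underside, 26 mm below the balance point; axes as above
- lid: bystander: a flat black jar lid, 60 mm across, 13 mm high; leave it alone
- weight: bystander: a brass weight with a knob, 44 mm across, 60 mm high; leave it alone
- jug: bystander: an upright steel jug, 100 mm across, 110 mm high; leave it alone
- bottle: bystander: an amber bottle, 52 mm across, 120 mm high; leave it alone
Things that resemble listed ones, but are neither listed nor needed, are in the scene too. There is more than one size of the lever; the job needs the larger.

How it is judged:
On the way, in this order (a step that is already met when the one before it is completed fails the run):
1. the jar stands upright on the tray's floor in its free half, let go (x of jar_center in the frame of tray between -0.14 and 0.02 m and y of jar_center in the frame of tray between -0.065 and 0.065 m and z of jar_center in the frame of tray between 0.034 and 0.046 m and angle between jar_center's own z axis and vertical below 0.1 rad and contact force between the fingers and jar below 0.3 N), for 0.2 s.
2. the lever is lifted off the bench by its balance point, level (height (world z) of each of lever_hub, lever_stamp above 0.04 m and angle between lever_balance's own z axis and vertical below 0.15 rad and contact force between the fingers and lever above 1 N and x of the grasp point in the frame of lever_balance between -0.025 and 0.025 m and contact force between lever and press below 0.3 N and contact force between lever and tray below 0.3 N and contact force between lever and jar below 0.3 N and contact force between lever and tray_jar_a below 0.3 N and contact force between lever and tray_jar_b below 0.3 N), for 0.2 s.
At the end, for the whole second after the job is handed in: Jar upright (6 deg) on the free half of the tray floor, let go. Lever carried by the fingers alone, gripped within 25 mm of its balance point, level within 5 deg, still; hub over the post within 10 mm, stamp over the anvil within 15 mm, underside 15 to 50 mm above the post top (all of step 1 and x of the grasp point in the frame of lever_balance between -0.025 and 0.025 m and contact force between lever and press below 0.3 N and contact force between lever and tray below 0.3 N and contact force between lever and jar below 0.3 N and contact force between lever and tray_jar_a below 0.3 N and contact force between lever and tray_jar_b below 0.3 N and contact force between the fingers and lever above 1 N and angle between lever_balance's own z axis and vertical below 0.09 rad and horizontal distance between lever_hub and post_top below 0.01 m and horizontal distance between lever_stamp and anvil_top below 0.015 m and z of lever_hub in the frame of post_top between 0.015 and 0.05 m and linear speed of lever below 0.03 m/s and angular speed of lever below 0.15 rad/s); the arm keeps its last pose, push and grip.
It fails at once if the lever tips more than 17 degrees (angle between lever_balance's own z axis and vertical above 0.3 rad).
It fails at once if the jar tips over (angle between jar_center's own z axis and vertical above 0.5 rad).
It fails at once if a jar in the tray is shifted more than 15 mm (distance of any of tray_jar_a, tray_jar_b from where it was at the start of the episode above 0.015 m).
It fails at once if a bystander is shifted more than 20 mm (distance of any of lid, weight, jug, bottle from where it was at the start of the episode above 0.02 m).
It also fails if it takes over 56 s, if anything falls off the work surface, if the arm or the gripper's body presses on something with over 40 N, if the wrist force passes 120 N, or if a joint passes its speed limit or range.

ROBOT

A 6-joint arm with a two-finger parallel gripper is mounted at the origin on the work surface. World frame = base frame: x ahead of the robot, y to its left, z up, the work surface at z = 0. Lengths are in m, angles in rad, forces in N, time in s.
With the tool pointing down it reaches from about 0.35 to 0.775 m from the base axis. Payload 5.5 kg.
Tool frame: the origin (TCP) lies at the very end of the fingers, on their centre line; the grasp point (between the pads) lies 19 mm behind it; z points along the fingers, y is the line along which they close (so a half turn about z gives the same grasp; the last joint's range is limited). The gripper opens to 85 mm and grips with 20 to 120 N. Pads are 22 mm wide; open, the fingers measure 114 mm over their backs; the gripper's body (76 mm by 85 mm) begins 54 mm behind the grasp point. The pads swing forward as they close: fully open they stand 13 mm farther back than shut.
Start: joints at [-1.472, 0.313, 0.046, 1.304, 0, 1.431], TCP at [0.136, -0.559, 0.194] pointing down, gripper open.
Joint ranges: [-2.76, 2.76], [-0.86, 1.69], [-1.03, 1.26], [-2.2, 2.34], [-1.47, 1.5], [-3.14, 3.14]. Speed limits (rad/s): [2.57, 2.57, 3.14, 3.14, 3.14, 3.14].

INTERFACE

Orientations are given as a unit quaternion [w, x, y, z].
In Python, from workcell import env gives the robot as it stands. The module is installed in compiled form; this text tells all that it offers.
- The arm moves only by the tool jog_arm, never from a script. Its argument "rows" is a list of rows, each a list of 6 numbers: the shift along the world's x, y, z in units of 40 mm (1.0 is 40 mm), then the turn, a rotation vector about the world's x, y, z in units of 6 degrees (1.0 is 6 degrees). In form: [[x, y, z, wx, wy, wz], ...]. A call has 1 to 12 rows; each row is the pose to reach, as a shift and turn from the pose commanded when the call began; what a row does not reach only later rows make up. A row lasts 1/12 s, in which the tool goes at most 41.7 mm and 7.16 degrees, less where a joint would pass 70% of its speed; a pose out of reach is approached as far as the arm can. A call with a gripper value outside its range is refused whole. "jaw" is the gripper command: -1 is fully open, 1 is shut, values between are in proportion, set as the call begins (left out, the last holds). The fingers move at their own pace and stop on an object; "force" is the grip in N (left out, the last holds). Time passes only in rows, so rows that repeat a pose let the fingers close. It gives the time, the measured TCP pose, the force, the opening and the grip force at its end, in the units of the state.
- env.get_state(): the state, without advancing time (a new reading comes with each control period).
- env.read_camera(name): name is "scene" or "top" or "wrist"; returns a dict with "pixels" (384x512x3 uint8, red, green, blue), "mtx" (3x3 intrinsics, pixels), "cam_to_world" (4x4, takes a point from camera to world coordinates). Camera axes: x right, y up, looking along -z (the intrinsics and any distortion apply to the point x, -y, -z); pixel columns grow to the right and rows downward; lengths in m; the calibration is good to about 2 mm. A picture is of the moment at which its call begins. There is no depth.
- env.hand_in(): hands the job in; it is judged then, once.
The state is a dict: "clock": time; "joint_pos": joint angles; "qvel": joint speeds; "tau": joint torques, N m; "tcp_pos": TCP position; "orientation": TCP orientation; "wrist_force": force on the tool from outside, world axes, zero at the start; "ft_torque": the same for the moment, N m; "finger_gap": finger opening in m; "grip_force": force on a finger pad.
Only numpy, scipy, OpenCV 4.12 (cv2) and the standard library are available. Lean on these libraries where they do the work, as an engineer would, in place of code of your own. Each camera call takes 0.05 s, during which the arm holds its last target. There are 200 camera calls.

## Working session

There is one attempt and no reset: what is moved stays moved. The work goes in short steps, Python scripts to look and compute and a tool call to move; the robot and the scene stay as the last step left them, time stands still between calls to the robot, and variables do not carry over. Pictures are saved under pics/ and viewed, at most 10 in all, crops included, and the job is handed in when it is done.

Besides the shell and the picture viewer there is one more tool, called as a command line: name --pt "numbers of a row" for each row, then --argument value for the rest. jog_arm: Moves the arm, as the interface text tells. Its arguments: {"type":"object","properties":{"rows":{"type":"array","items":{"type":"array","items":{"type":"number"}}},"jaw":{"type":"number"},"force":{"type":"number"}},"required":["rows"]}

```bash
mkdir -p pics; cat > h.py <<'E'
import numpy as np, cv2
from workcell import env
def ray(cam,u,v):
    d=np.linalg.inv(cam["mtx"])@np.array([u,v,1.0]); d=np.array([d[0],-d[1],-d[2]])
    T=np.array(cam["cam_to_world"]); return T[:3,3],T[:3,:3]@d
def onz(cam,u,v,z):
    o,d=ray(cam,u,v); return (o+d*(z-o[2])/d[2])[:2]
def proj(cam,p):
    T=np.linalg.inv(np.array(cam["cam_to_world"])); q=T[:3,:3]@np.array(p)+T[:3,3]
    w=np.array(cam["mtx"])@np.array([q[0],-q[1],-q[2]]); return w[:2]/w[2]
def shot(name,fn=None,s=1):
    c=env.read_camera(name)
    np.save(f"{fn or name}.npy",c,allow_pickle=True)
    if fn: cv2.imwrite(f"pics/{fn}.png",cv2.resize(c["pixels"][:,:,::-1],None,fx=s,fy=s))
    return c
def load(fn): return np.load(f"{fn}.npy",allow_pickle=True).item()
E
python3 - <<'E'
from h import *
for n in("top","scene"):
    c=shot(n,n+"0",1.5); print(c["mtx"],c["cam_to_world"],[k for k in c])
print(env.get_state())
E
```

```text
[[453.95833951   0.         256.62977403]
 [  0.         453.95833951 191.10611924]
 [  0.           0.           1.        ]] [[-0.01634254  0.9856556  -0.16797607  0.31719666]
 [-0.9998643  -0.01576178  0.0047902   0.00183468]
 [ 0.00207388  0.16803156  0.98577943  1.28462338]
 [ 0.          0.          0.          1.        ]] ['pixels', 'mtx', 'cam_to_world']
[[392.55817447   0.         261.10615737]
 [  0.         392.55817447 191.66743282]
 [  0.           0.           1.        ]] [[ 0.58412455 -0.61596707  0.528567    1.13333597]
 [ 0.81162752  0.4494465  -0.37317371 -0.41475317]
 [-0.00769987  0.64697945  0.76246856  0.95079069]
 [ 0.          0.          0.          1.        ]] ['pixels', 'mtx', 'cam_to_world']
{'clock': 0.1, 'joint_pos': array([-1.47157611e+00,  3.13948838e-01,  4.50885110e-02,  1.30361349e+00,
       -2.92844372e-05,  1.43117595e+00]), 'qvel': array([ 0.00169401, -0.00100266,  0.00316802,  0.00089066, -0.00026376,
        0.00080164]), 'tau': array([ 2.23666131e-03, -4.81726170e+01,  2.99243420e+01,  1.26967742e-02,
       -1.37607235e-04,  9.57955081e-06]), 'tcp_pos': array([ 0.13594818, -0.55815511,  0.19268305]), 'orientation': array([-8.38867310e-04,  9.92877516e-01,  1.19136625e-01,  2.30229237e-06]), 'wrist_force': array([ 0.13616083,  0.43437116, -0.29916318]), 'ft_torque': array([-0.05994962, -0.00157814,  0.02779557]), 'grip_force': 0.0, 'finger_gap': 0.0850045214815043}
```

View pics/top0.png

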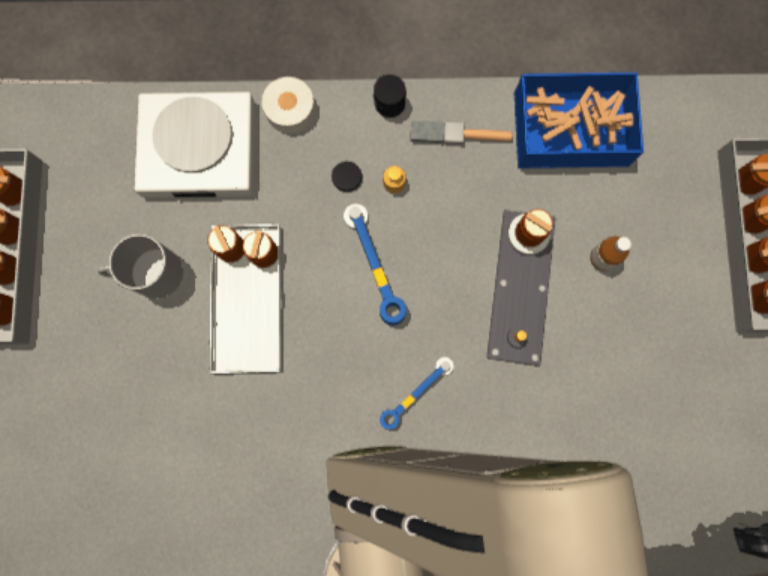

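View pics/scene0.png

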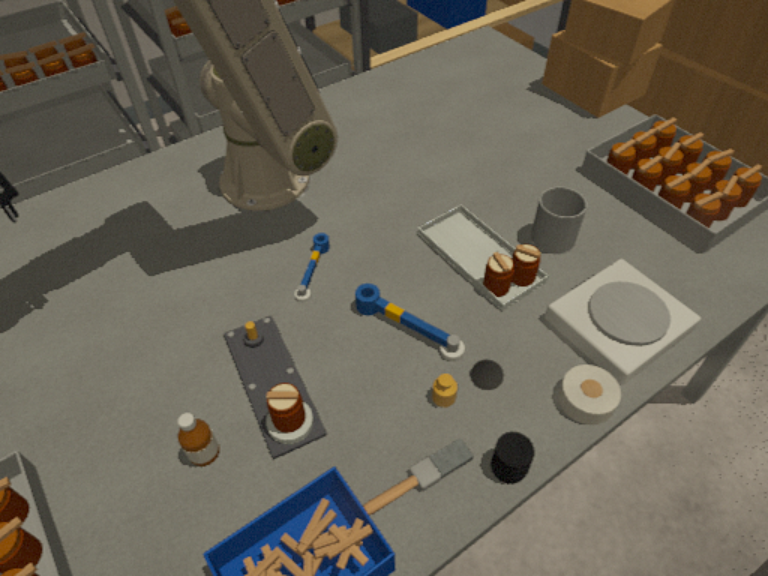

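The top view (1.5x) shows the large lever with hub (393,311), yellow (380,277) and stamp (356,215). The press post is at (521,337) and the jar on the anvil at (534,228). The tray is centred at (247,299), with its free half at the lower end. The scene view agrees.

```bash
python3 - <<'E'
from h import *
c=load("top0"); img=c["pixels"]; hsv=cv2.cvtColor(img,cv2.COLOR_RGB2HSV)
def blobs(lo,hi,box,z,mn=15):
    x0,y0,x1,y1=[int(b/1.5) for b in box]
    m=np.zeros(hsv.shape[:2],np.uint8); m[y0:y1,x0:x1]=cv2.inRange(hsv,np.array(lo),np.array(hi))[y0:y1,x0:x1]
    for k in cv2.findContours(m,cv2.RETR_EXTERNAL,cv2.CHAIN_APPROX_NONE)[0]:
        if cv2.contourArea(k)<mn: continue
        r=cv2.minAreaRect(k); M=cv2.moments(k); u,v=M["m10"]/M["m00"],M["m01"]/M["m00"]
        print("  blob",np.round([u,v],1),"area",cv2.contourArea(k),"cent",onz(c,u,v,z).round(4),"rect",onz(c,*r[0],z).round(4),"corners",[onz(c,*p,z).round(3).tolist() for p in cv2.boxPoints(r)])
print("yellow lever");blobs((20,120,100),(35,255,255),(360,255,400,300),.038)
print("post");blobs((12,120,100),(35,255,255),(505,320,535,350),.062,4)
print("lever blue");blobs((100,120,60),(125,255,255),(330,200,420,330),.038)
print("hub");blobs((100,120,60),(125,255,255),(375,294,415,330),.046)
print("stamp");blobs((0,0,150),(180,60,255),(335,195,375,235),.03)
print("jar top");blobs((0,0,0),(25,255,255),(505,205,560,250),.08)
print("anvil/bolts");blobs((0,0,130),(180,70,255),(480,200,560,370),.03,2)
print("plate");blobs((0,0,0),(180,255,95),(470,195,570,380),.012,500)
print("tray");blobs((0,0,130),(180,60,255),(200,215,290,385),.003,500)
E
```

```text
yellow lever
  blob [252.9 184.2] area 65.5 cent [0.5494 0.006 ] rect [0.5492 0.0059] corners [[0.561, 0.021], [0.568, 0.002], [0.538, -0.009], [0.53, 0.009]]
post
  blob [346.5 223.5] area 37.0 cent [ 0.4331 -0.2454] rect [ 0.4316 -0.2452] corners [[0.43, -0.232], [0.445, -0.247], [0.433, -0.259], [0.418, -0.243]]
lever blue
  blob [260.8 204.5] area 272.5 cent [ 0.4918 -0.0151] rect [ 0.4973 -0.0172] corners [[0.533, 0.006], [0.532, -0.042], [0.462, -0.04], [0.463, 0.007]]
  blob [244.3 161.9] area 174.5 cent [0.6137 0.0292] rect [0.615  0.0297] corners [[0.66, 0.055], [0.666, 0.039], [0.57, 0.004], [0.564, 0.02]]
hub
  blob [261.3 205.9] area 242.0 cent [ 0.4868 -0.0163] rect [ 0.4878 -0.0169] corners [[0.515, 0.006], [0.514, -0.041], [0.461, -0.04], [0.462, 0.007]]
stamp
  blob [235.  140.8] area 515.5 cent [0.6779 0.0552] rect [0.6727 0.0523] corners [[0.71, 0.089], [0.709, 0.015], [0.635, 0.016], [0.637, 0.09]]
jar top
  blob [354.  150.5] area 1042.0 cent [ 0.6309 -0.2722] rect [ 0.6308 -0.2721] corners [[0.673, -0.225], [0.671, -0.324], [0.589, -0.319], [0.591, -0.221]]
anvil/bolts
  blob [346. 189.] area 5824.0 cent [ 0.533  -0.2552] rect [ 0.533  -0.2552] corners [[0.697, -0.189], [0.695, -0.338], [0.376, -0.319], [0.378, -0.176]]
plate
tray
  blob [162.5 199. ] area 6608.0 cent [0.517  0.2646] rect [0.517  0.2646] corners [[0.684, 0.354], [0.681, 0.182], [0.357, 0.179], [0.36, 0.344]]
```

```bash
python3 - <<'E'
from h import *
c=load("top0"); img=c["pixels"]; hsv=cv2.cvtColor(img,cv2.COLOR_RGB2HSV)
for n,u,v in[("table",200,240),("trayfl",165,220),("plate",346,200),("anvil",343,160),("bolt",335,188),("postbase",343,228)]: print(n,hsv[v,u])
def rect(lo,hi,box,z):
    x0,y0,x1,y1=[int(b/1.5) for b in box]
    m=np.zeros(hsv.shape[:2],np.uint8); m[y0:y1,x0:x1]=cv2.inRange(hsv,np.array(lo),np.array(hi))[y0:y1,x0:x1]
    m=cv2.morphologyEx(m,cv2.MORPH_CLOSE,np.ones((5,5)))
    k=max(cv2.findContours(m,cv2.RETR_EXTERNAL,cv2.CHAIN_APPROX_NONE)[0],key=cv2.contourArea)
    P=np.array([onz(c,*p[0],z) for p in k],np.float32); r=cv2.minAreaRect(P); print(np.round(r[0],4),np.round(r[1],4),r[2],cv2.boxPoints(r).round(3).tolist())
rect((0,0,190),(180,60,255),(195,215,290,385),.003)
rect((0,0,0),(180,255,88),(470,195,555,375),.012)
E
```

```text
table [ 21  32 161]
trayfl [ 33  11 249]
plate [  5  15 105]
anvil [ 24  20 239]
bolt [ 18  32 206]
postbase [  0  14 106]
[0.5215 0.2657] [0.2853 0.1304] 0.5818755626678467 [[0.3779999911785126, 0.32899999618530273], [0.3790000081062317, 0.19900000095367432], [0.6650000214576721, 0.20200000703334808], [0.6629999876022339, 0.3319999873638153]]
[ 0.6222 -0.2898] [0.0728 0.0682] 82.08311462402344 [[0.5830000042915344, -0.32100000977516174], [0.6510000228881836, -0.3310000002384186], [0.6610000133514404, -0.257999986410141], [0.5929999947547913, -0.24899999797344208]]
```

```bash
python3 - <<'E'
from h import *
c=load("top0"); hsv=cv2.cvtColor(c["pixels"],cv2.COLOR_RGB2HSV)
m=np.zeros(hsv.shape[:2],np.uint8); s=np.s_[128:250,315:378]
m[s]=cv2.inRange(hsv,np.array((0,0,0)),np.array((180,30,128)))[s]
m=cv2.morphologyEx(m,cv2.MORPH_CLOSE,np.ones((5,5)))
k=max(cv2.findContours(m,cv2.RETR_EXTERNAL,cv2.CHAIN_APPROX_NONE)[0],key=cv2.contourArea)
P=np.array([onz(c,*p[0],.012) for p in k],np.float32); r=cv2.minAreaRect(P); print(r,cv2.boxPoints(r).round(3).tolist())
# jar: peg/lid top (bright) and anvil
a=cv2.inRange(hsv,np.array((0,0,190)),np.array((30,45,255))); w=np.zeros_like(a); w[135:172,335:372]=a[135:172,335:372]
v,u=np.nonzero(w); Q=np.array([onz(c,x,y,.03) for x,y in zip(u,v)],np.float32); print("anvil",cv2.minEnclosingCircle(Q))
print("jar top guess",onz(c,537/1.5,223/1.5,.104))
E
```

```text
((0.5312359929084778, -0.26237961649894714), (0.10163281857967377, 0.29046982526779175), 81.15795135498047) [[0.3799999952316284, -0.28999999165534973], [0.6669999957084656, -0.33500000834465027], [0.6830000281333923, -0.23399999737739563], [0.3959999978542328, -0.1899999976158142]]
anvil ((0.6295598745346069, -0.2727275490760803), 0.03765106201171875)
jar top guess [ 0.62948626 -0.27765572]
```

jog_arm --pt "6 3.5 1.4 0 0 6" --pt "12.3 7 1.4 0 0 12.7" --pt "12.3 7 1.4 0 0 12.7" --pt "12.3 7 1.4 0 0 12.7" --pt "12.3 7 1.4 0 0 12.7" --pt "12.3 7 1.4 0 0 12.7" --pt "12.3 7 1.4 0 0 12.7" --pt "12.3 7 1.4 0 0 12.7" --pt "12.3 7 1.4 0 0 12.7" --pt "12.3 7 1.4 0 0 12.7" --pt "12.3 7 1.4 0 0 12.7" --pt "12.3 7 1.4 0 0 12.7" --jaw -1

```text
clock: 1.1
tcp_pos: [0.5696, -0.3111, 0.243]
orientation: [-0.0, 0.707, 0.708, -0.0]
wrist_force: [0.4, -1.4, 0.3]
finger_gap: 0.0857
grip_force: 0.0
```

jog_arm --pt "0 0 0 0 0 0" --pt "0 0 0 0 0 0" --pt "0 0 0 0 0 0"

```text
clock: 1.35
tcp_pos: [0.5679, -0.3123, 0.2424]
orientation: [-0.001, 0.708, 0.707, -0.0]
wrist_force: [-0.9, -0.3, -0.6]
finger_gap: 0.0855
grip_force: 0.0
```

jog_arm --pt "0.8 0.4 0 0 0 0" --pt "1.5 0.8 0 0 0 0" --pt "1.5 0.8 0 0 0 0" --pt "1.5 0.8 0 0 0 0" --pt "1.5 0.8 0 0 0 0"

```text
clock: 1.77
tcp_pos: [0.6269, -0.2818, 0.2431]
orientation: [-0.0, 0.708, 0.706, -0.0]
wrist_force: [-0.6, -0.2, 0.4]
finger_gap: 0.0856
grip_force: 0.0
```

```bash
python3 - <<'E'
from h import *
c=shot("wrist","w1",1.2); s=env.get_state(); print(s["tcp_pos"],s["joint_pos"])
for p in [(.63,-.278,.03),(.63,-.278,.104),(.4324,-.247,.062)]: print(proj(c,p)*1.2)
print(c["cam_to_world"],c["mtx"][0,0])
E
```

```text
[ 0.62674313 -0.28195481  0.24342419] [-5.39231448e-01  5.52797790e-01  5.32921309e-01  1.55130745e+00
 -3.80084764e-04  1.03562632e+00]
[305.81905206 192.56136381]
[306.38082006 206.29924063]
[109.21032283 167.93669697]
[[ 9.99994868e-01  2.87579425e-03  1.41211405e-03  6.27338152e-01]
 [-3.15611584e-03  9.60015078e-01  2.79930506e-01 -2.10771359e-01]
 [-5.50628245e-04 -2.79933526e-01  9.60019228e-01  4.22931171e-01]
 [ 0.00000000e+00  0.00000000e+00  0.00000000e+00  1.00000000e+00]] 296.22533772634984
```

View pics/w1.png

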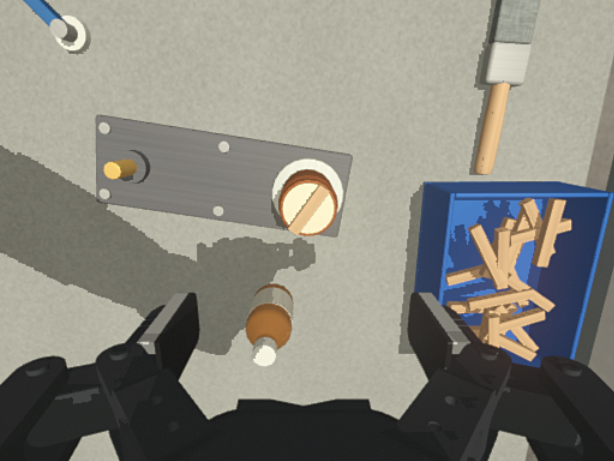

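The wrist view shows the jar top at (308,208) and the post top at (113,170), both within 2–4 px of where I projected them. Descending on the jar.

jog_arm --pt "0.1 0.1 -0.8 0 0 0" --pt "0.1 0.1 -1.6 0 0 0" --pt "0.1 0.1 -2.4 0 0 0" --pt "0.1 0.1 -3.2 0 0 0" --pt "0.1 0.1 -3.8 0 0 0" --pt "0.1 0.1 -4.2 0 0 0" --pt "0.1 0.1 -4.5 0 0 0" --pt "0.1 0.1 -4.7 0 0 0" --pt "0.1 0.1 -4.9 0 0 0" --pt "0.1 0.1 -4.9 0 0 0" --pt "0.1 0.1 -4.9 0 0 0"

```text
clock: 2.73
tcp_pos: [0.6319, -0.2772, 0.0478]
orientation: [0.0, 0.708, 0.706, 0.0]
wrist_force: [-0.7, 0.3, 0.4]
finger_gap: 0.0852
grip_force: 0.0
```

jog_arm --pt "0 0 0 0 0 0" --pt "0 0 0 0 0 0" --pt "0 0 0 0 0 0" --pt "0 0 0 0 0 0" --pt "0 0 0 0 0 0" --pt "0 0 0 0 0 0" --pt "0 0 0 0 0 0" --pt "0 0 0 0 0 0" --pt "0 0 0 0 0 0" --jaw 0.8 --force 35

```text
clock: 3.48
tcp_pos: [0.6317, -0.2772, 0.0492]
orientation: [0.001, 0.708, 0.706, -0.001]
wrist_force: [-2.9, 1.1, 7.9]
finger_gap: 0.0521
grip_force: 35.0
```

```bash
python3 - <<'E'
from h import *
c=shot("wrist","w2",1); print(env.get_state()["finger_gap"])
d=shot("scene"); a=c["pixels"]; b=cv2.resize(d["pixels"][210:310,130:230],(384,384))
cv2.imwrite("pics/g2.png",np.hstack([a,b])[:,:800,::-1][:, -800:])
E
```

```text
0.052001441058028196
```

View pics/g2.png

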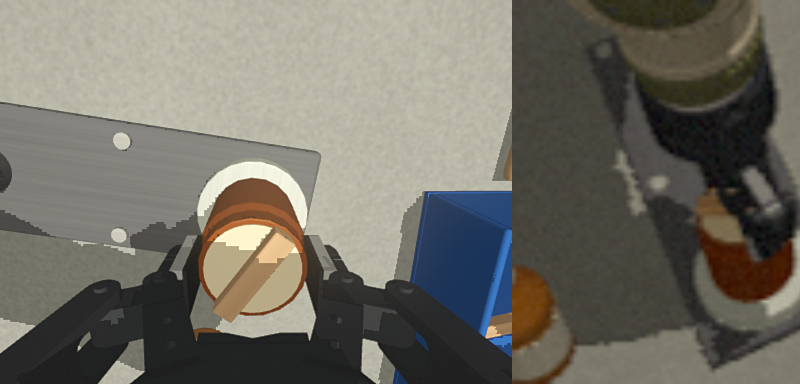

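The wrist view shows the jar upright and centred between the pads, with its top at (253,267). The scene crop shows the fingers at its upper body. Lifting.

jog_arm --pt "0 0 0.2 0 0 0" --pt "0 0 0.5 0 0 0" --pt "0 0 1 0 0 0" --pt "0 0 1.6 0 0 0" --pt "0 0 2.2 0 0 0" --pt "0 0 2.5 0 0 0" --pt "-0.1 0.3 2.5 0 0 0" --pt "-0.3 0.8 2.5 0 0 0" --pt "-0.5 1.5 2.5 0 0 0" --pt "-0.8 2.3 2.5 0 0 0" --pt "-1 3 2.5 0 0 0" --pt "-1.25 3.7 2.5 0 0 0"

```text
clock: 4.58
tcp_pos: [0.5818, -0.1272, 0.1475]
orientation: [0.0, 0.708, 0.706, 0.0]
wrist_force: [0.5, -0.1, -2.2]
finger_gap: 0.0517
grip_force: 35.1
```

jog_arm --pt "-0.25 0.7 0 0 0 0" --pt "-0.5 1.5 0 0 0 0" --pt "-0.8 2.3 0 0 0 0" --pt "-1 3.1 0 0 0 0" --pt "-1.3 3.9 0 0 0 0" --pt "-1.6 4.7 0 0 0 0" --pt "-1.8 5.5 0 0 0 0" --pt "-2.1 6.3 0 0 0 0" --pt "-2.4 7.1 0 0 0 0" --pt "-2.6 7.8 0 0 0 0" --pt "-2.8 8.4 0 0 0 0" --pt "-3 9 0 0 0 0"

```text
clock: 5.58
tcp_pos: [0.4615, 0.233, 0.1478]
orientation: [0.0, 0.707, 0.707, 0.0]
wrist_force: [0.0, -1.1, -2.5]
finger_gap: 0.0516
grip_force: 35.1
```

jog_arm --pt "-0.1 0.3 0 0 0 0" --pt "-0.2 0.6 0 0 0 0" --pt "-0.2 0.7 0 0 0 0" --pt "-0.2 0.7 0 0 0 0" --pt "-0.2 0.7 0 0 0 0"

```text
clock: 6.0
tcp_pos: [0.4546, 0.2587, 0.1472]
orientation: [0.0, 0.708, 0.706, -0.0]
wrist_force: [0.3, 0.3, -2.5]
finger_gap: 0.0515
grip_force: 35.0
```

```bash
python3 - <<'E'
from h import *
a=shot("wrist"); s=env.get_state(); print(s["tcp_pos"],s["finger_gap"],s["joint_pos"])
b=shot("top"); cv2.imwrite("pics/g3.png",np.hstack([a["pixels"],cv2.resize(b["pixels"][110:270,90:210],(288,384))])[:,:,::-1])
E
```

```text
[0.45461848 0.25846911 0.14720971] 0.05147395993064411 [ 3.63713242e-01  2.31787226e-01 -1.77925379e-01  1.16115967e+00
 -4.98552983e-04  1.93762517e+00]
```

View pics/g3.png

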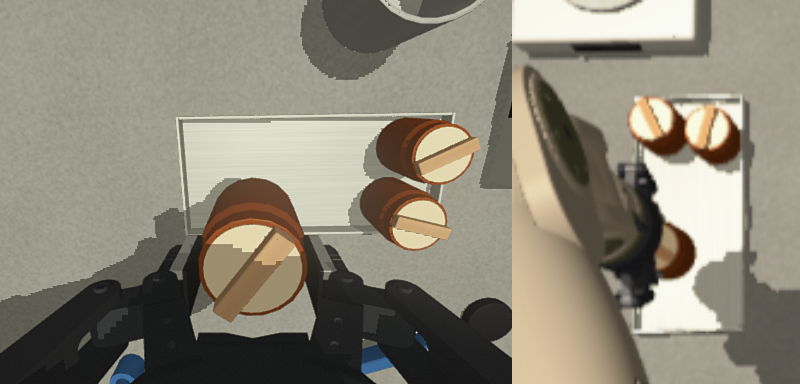

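The jar is held upright, and the tray rim corners show at (180,118), (455,113) and (188,235) in the wrist view.

```bash
python3 - <<'E'
from h import *
c=load("wrist")
for p in[(180,118),(455,113),(188,235),(182,122)]: print(onz(c,*p,.022))
E
```

```text
[0.38259523 0.3203789 ]
[0.65610173 0.32463956]
[0.38258478 0.19373631]
[0.38432308 0.31649608]
```

jog_arm --pt "-0.1 0 -0.4 0 0 0" --pt "-0.1 0 -0.9 0 0 0" --pt "-0.1 0 -1.4 0 0 0" --pt "-0.1 0 -1.9 0 0 0" --pt "-0.1 0 -2.3 0 0 0" --pt "-0.1 0 -2.6 0 0 0" --pt "-0.1 0 -2.8 0 0 0" --pt "-0.1 0 -2.95 0 0 0" --pt "-0.1 0 -3.05 0 0 0" --pt "-0.1 0 -3.1 0 0 0" --pt "-0.1 0 -3.1 0 0 0" --pt "-0.1 0 -3.1 0 0 0"

```text
clock: 7.1
tcp_pos: [0.4507, 0.2594, 0.0238]
orientation: [0.0, 0.708, 0.706, 0.0]
wrist_force: [0.8, -0.0, -2.8]
finger_gap: 0.0517
grip_force: 35.0
```

jog_arm --pt "0 0 -0.02 0 0 0" --pt "0 0 -0.04 0 0 0" --pt "0 0 -0.04 0 0 0"

```text
clock: 7.35
tcp_pos: [0.4508, 0.2597, 0.0225]
orientation: [0.0, 0.708, 0.706, 0.001]
wrist_force: [-0.1, -0.3, 1.4]
finger_gap: 0.0518
grip_force: 35.6
```

Contact with the tray floor. Opening slowly.

jog_arm --pt "0 0 0 0 0 0" --pt "0 0 0 0 0 0" --pt "0 0 0 0 0 0" --pt "0 0 0 0 0 0" --pt "0 0 0 0 0 0" --pt "0 0 0 0 0 0" --pt "0 0 0 0 0 0" --jaw -0.9

```text
clock: 7.93
tcp_pos: [0.4502, 0.2593, 0.0216]
orientation: [0.0, 0.708, 0.706, -0.0]
wrist_force: [-0.0, 0.5, -0.4]
finger_gap: 0.0811
grip_force: 0.0
```

jog_arm --pt "0 0 0.3 0 0 0" --pt "0 0 0.8 0 0 0" --pt "0 0 1.6 0 0 0" --pt "0 0 2.5 0 0 0" --pt "0 0 3.4 0 0 0" --pt "0 0 4.3 0 0 0" --pt "0 0 5 0 0 0" --pt "0 0 5 0 0 0" --pt "0 0 5 0 0 0"

```text
clock: 8.68
tcp_pos: [0.4515, 0.2598, 0.2236]
orientation: [0.001, 0.708, 0.706, 0.002]
wrist_force: [0.1, 0.8, -1.1]
finger_gap: 0.0815
grip_force: 0.0
```

```bash
python3 - <<'E'
from h import *
a=shot("wrist","w4",1); print(env.get_state()["tcp_pos"])
E
```

```text
[0.45043514 0.25936667 0.22184286]
```

View pics/w4.png

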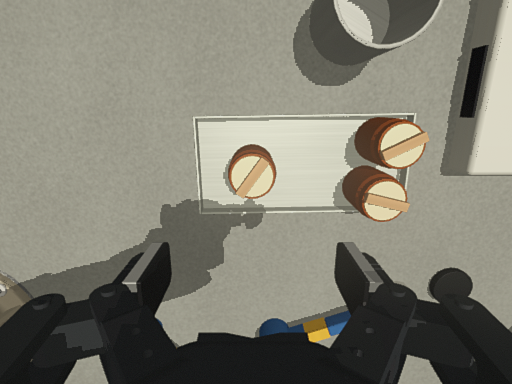

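The jar stands upright in the free half at (252,172), and the other jars have not moved. Going over the lever.

jog_arm --pt "0.3 -0.7 0 0 0 1.2" --pt "0.6 -1.4 0 0 0 2.4" --pt "0.9 -2.1 0 0 0 3.6" --pt "1.2 -2.8 0 0 0 4.8" --pt "1.4 -3.5 0 0 0 6" --pt "1.6 -4.2 0 0 0 7.2" --pt "1.9 -4.9 0 0 0 8.4" --pt "2.2 -5.6 0 0 0 9.5" --pt "2.4 -6.1 0 0 0 10.6" --pt "2.5 -6.3 0 0 0 11.7" --pt "2.5 -6.3 0 0 0 12.5" --pt "2.5 -6.3 0 0 0 12.5"

```text
clock: 9.73
tcp_pos: [0.5492, 0.0065, 0.2192]
orientation: [-0.002, 0.131, 0.991, 0.0]
wrist_force: [-0.1, 0.0, 0.1]
finger_gap: 0.0813
grip_force: 0.0
```

jog_arm --pt "0 0 0 0 0 1.1" --pt "0 0 0 0 0 2.2" --pt "0 0 0 0 0 3.3" --pt "0 0 0 0 0 4.4" --pt "0 0 0 0 0 5.3" --pt "0 0 0 0 0 5.8" --pt "0 0 0 0 0 5.8" --pt "0 0 0 0 0 5.8"

```text
clock: 10.4
tcp_pos: [0.5494, 0.0078, 0.2206]
orientation: [-0.001, -0.17, 0.986, 0.0]
wrist_force: [0.0, -0.6, -1.3]
finger_gap: 0.081
grip_force: 0.0
```

```bash
python3 - <<'E'
from h import *
c=shot("wrist","w5",1.2); s=env.get_state(); print(s["tcp_pos"],s["orientation"],s["joint_pos"])
hsv=cv2.cvtColor(c["pixels"],cv2.COLOR_RGB2HSV)
for lo,hi,z,n in[((20,120,100),(35,255,255),.038,"y"),((100,120,60),(125,255,255),.046,"b")]:
    for k in cv2.findContours(cv2.inRange(hsv,np.array(lo),np.array(hi)),cv2.RETR_EXTERNAL,cv2.CHAIN_APPROX_NONE)[0]:
        if cv2.contourArea(k)<60: continue
        P=np.array([onz(c,*p[0],z) for p in k],np.float32); r=cv2.minAreaRect(P)
        M=cv2.moments(k); print(n,(M["m10"]/M["m00"]*1.2,M["m01"]/M["m00"]*1.2),np.round(r[0],4),np.round(r[1],4),round(r[2],1))
E
```

```text
[0.54957663 0.00769859 0.22083796] [-7.48399365e-04 -1.69767425e-01  9.85483828e-01  2.94253416e-04] [-1.32135711e-01  2.58955506e-01  3.90291255e-02  1.35247413e+00
  1.15509673e-04 -4.73323242e-01]
y (219.8390206579954, 347.9935730680949) [ 0.7466 -0.0272] [0.0414 0.0474] 59.2
y (300.0045133991537, 199.99661495063467) [0.5496 0.0046] [0.0327 0.0176] 19.5
b (10.530024129610478, 328.2258531540848) [ 0.8098 -0.2494] [0.1478 0.0293] 6.2
b (300.62534869617946, 260.88684050939963) [0.6124 0.0277] [0.1024 0.016 ] 20.0
b (299.21178683385574, 139.15598746081506) [ 0.4981 -0.0146] [0.0701 0.0462] 19.6
```

View pics/w5.png

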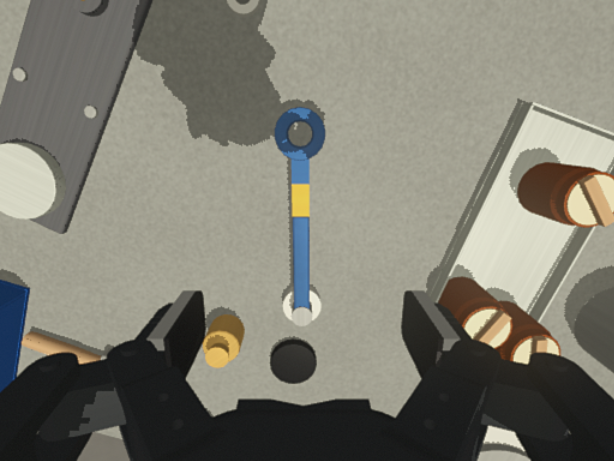

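The wrist view shows the lever's yellow section at (300,200), with its bar running vertically in the image, so it lines up with the tool. The bystanders are clear of the fingers.

jog_arm --pt "0 -0.08 -0.8 0 0 0" --pt "0 -0.08 -1.6 0 0 0" --pt "0 -0.08 -2.4 0 0 0" --pt "0 -0.08 -3.2 0 0 0" --pt "0 -0.08 -3.9 0 0 0" --pt "0 -0.08 -4.4 0 0 0" --pt "0 -0.08 -4.8 0 0 0" --pt "0 -0.08 -5 0 0 0" --pt "0 -0.08 -5.15 0 0 0" --pt "0 -0.08 -5.25 0 0 0" --pt "0 -0.08 -5.25 0 0 0" --pt "0 -0.08 -5.25 0 0 0"

```text
clock: 11.45
tcp_pos: [0.5508, 0.004, 0.0124]
orientation: [0.001, -0.171, 0.985, -0.0]
wrist_force: [-0.5, -0.1, 0.7]
finger_gap: 0.0811
grip_force: 0.0
```

jog_arm --pt "0 0 0 0 0 0" --pt "0 0 0 0 0 0" --pt "0 0 0 0 0 0" --pt "0 0 0 0 0 0" --pt "0 0 0 0 0 0" --pt "0 0 0 0 0 0" --pt "0 0 0 0 0 0" --pt "0 0 0 0 0 0" --pt "0 0 0 0 0 0" --pt "0 0 0 0 0 0" --pt "0 0 0 0 0 0" --pt "0 0 0 0 0 0" --jaw 1 --force 90

```text
clock: 12.45
tcp_pos: [0.5502, 0.0041, 0.0116]
orientation: [-0.0, -0.171, 0.985, 0.0]
wrist_force: [1.2, 0.5, -0.4]
finger_gap: -0.0004
grip_force: 0.0
```

jog_arm --pt "0 0 0.05 0 0 0" --pt "0 0 0.1 0 0 0" --pt "0 0 0.2 0 0 0" --pt "0 0 0.3 0 0 0" --pt "0 0 0.4 0 0 0" --pt "0 0 0.5 0 0 0" --pt "0 0 0.5 0 0 0" --pt "0 0 0.5 0 0 0"

```text
clock: 13.12
tcp_pos: [0.5506, 0.004, 0.0322]
orientation: [0.0, -0.171, 0.985, -0.0]
wrist_force: [-0.1, 1.4, 0.2]
finger_gap: 0.0001
grip_force: 0.0
```

```bash
python3 - <<'E'
from h import *
s=env.get_state(); print(s)
a=shot("wrist","w6"); b=shot("scene"); cv2.imwrite("pics/g6.png",np.hstack([a["pixels"],cv2.resize(b["pixels"][150:278,210:306],(288,384))])[:,:,::-1])
E
```

```text
{'clock': 13.1167, 'joint_pos': array([-1.38545617e-01,  3.67474887e-01, -2.90505817e-01,  9.11896676e-01,
        6.26807549e-05, -4.82053779e-01]), 'qvel': array([ 0.0016253 ,  0.00710044, -0.00973169, -0.00409125, -0.00067623,
       -0.00075899]), 'tau': array([ 7.44518969e-03, -4.75893867e+01,  2.63305306e+01,  3.43426061e-02,
        4.67735408e-04, -2.30705353e-05]), 'tcp_pos': array([0.55055618, 0.00402641, 0.03215856]), 'orientation': array([ 4.47099841e-04, -1.70910880e-01,  9.85286384e-01, -1.10453944e-04]), 'wrist_force': array([-0.06365991,  1.36328406,  0.17775244]), 'ft_torque': array([ 0.00960437, -0.00035521, -0.03293046]), 'grip_force': 0.0, 'finger_gap': 0.00010160094959124222}
```

View pics/g6.png

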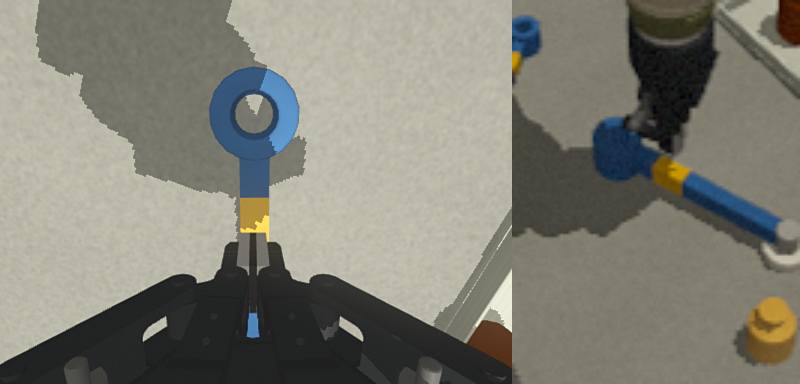

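The fingers closed fully above the bar: their tips are at about (253,238) in the wrist view, with the bar still visible below. I'll check where the fingertips really are against the reported TCP.

```bash
python3 - <<'E'
from h import *
c=load("w6"); t=np.array([.55056,.00403,.03216])
for dz in(-.02,0,.01,.02,.03,.04,.05,.06): print(dz,proj(c,t+[0,0,dz]).round(1))
s=load("scene")
for dz in(-.02,0,.02,.04): print(dz,((proj(s,t+[0,0,dz])-[210,150])*3+[512,0]).round(0))
hub=[.4875,-.0176,.046]; print("hub",proj(c,hub), proj(s,hub)); print("yel",proj(c,[.5496,.0046,.038]),((proj(s,[.5496,.0046,.038])-[210,150])*3+[512,0]))
E
```

```text
-0.02 [252.7 211.6]
0 [252.7 221.9]
0.01 [252.7 227.9]
0.02 [252.7 234.6]
0.03 [252.7 242.1]
0.04 [252.7 250.4]
0.05 [252.7 259.9]
0.06 [252.7 270.7]
-0.02 [672. 185.]
0 [672. 173.]
0.02 [672. 160.]
0.04 [672. 147.]
hub [254.39486691 116.60613661] [245.14972572 194.68561154]
yel [254.06584818 224.32911194] [671.82295138 168.13046007]
```

The fingertips sit roughly 25–30 mm above the reported TCP, which also explains why the jar was gripped at its neck. I'll reopen and go deeper, watching the force.

jog_arm --pt "0 0 0.3 0 0 0" --pt "0 0 0.3 0 0 0" --pt "0 0 0.3 0 0 0" --pt "0 0 0.3 0 0 0" --pt "0 0 0.3 0 0 0" --pt "0 0 0.3 0 0 0" --pt "0 0 0.3 0 0 0" --pt "0 0 0.3 0 0 0" --jaw -0.1 --force 80

```text
clock: 13.88
tcp_pos: [0.55, 0.0041, 0.0434]
orientation: [-0.0, -0.171, 0.985, 0.0]
wrist_force: [-0.1, 0.0, 0.9]
finger_gap: 0.0469
grip_force: 0.0
```

jog_arm --pt "0 0 -0.3 0 0 0" --pt "0 0 -0.6 0 0 0" --pt "0 0 -0.8 0 0 0" --pt "0 0 -1 0 0 0" --pt "0 0 -1.15 0 0 0" --pt "0 0 -1.25 0 0 0" --pt "0 0 -1.3 0 0 0" --pt "0 0 -1.3 0 0 0"

```text
clock: 14.55
tcp_pos: [0.5499, 0.0041, -0.0087]
orientation: [-0.0, -0.171, 0.985, 0.0]
wrist_force: [0.1, -0.2, 0.4]
finger_gap: 0.0471
grip_force: 0.0
```

jog_arm --pt "0 0 -0.1 0 0 0" --pt "0 0 -0.2 0 0 0" --pt "0 0 -0.25 0 0 0" --pt "0 0 -0.25 0 0 0"

```text
clock: 14.88
tcp_pos: [0.5498, 0.0041, -0.0188]
orientation: [-0.0, -0.171, 0.985, 0.0]
wrist_force: [-0.1, 0.5, 0.0]
finger_gap: 0.0472
grip_force: 0.0
```

jog_arm --pt "0 0 0 0 0 0" --pt "0 0 0 0 0 0" --pt "0 0 0 0 0 0" --pt "0 0 0 0 0 0" --pt "0 0 0 0 0 0" --pt "0 0 0 0 0 0" --pt "0 0 0 0 0 0" --pt "0 0 0 0 0 0" --jaw 1

```text
clock: 15.55
tcp_pos: [0.5503, 0.0043, -0.0179]
orientation: [0.0, -0.171, 0.985, 0.0]
wrist_force: [-1.5, 2.0, 5.0]
finger_gap: 0.0165
grip_force: 79.9
```

jog_arm --pt "0 0 0.05 0 0 0" --pt "0 0 0.1 0 0 0" --pt "0 0 0.15 0 0 0" --pt "0 0 0.2 0 0 0" --pt "0 0 0.25 0 0 0" --pt "0 0 0.25 0 0 0" --pt "0 0 0.25 0 0 0"

```text
clock: 16.13
tcp_pos: [0.5503, 0.004, -0.0083]
orientation: [0.0, -0.171, 0.985, -0.0]
wrist_force: [-0.6, -0.1, -6.7]
finger_gap: 0.016
grip_force: 78.6
```

```bash
python3 - <<'E'
from h import *
s=env.get_state(); print(s["tcp_pos"],s["wrist_force"],s["ft_torque"],s["finger_gap"])
a=shot("wrist","w7"); b=shot("scene","s7"); cv2.imwrite("pics/g7.png",np.hstack([a["pixels"],cv2.resize(b["pixels"][150:278,210:306],(288,384))])[:,:,::-1])
E
```

```text
[ 0.55028265  0.00400206 -0.00831106] [-0.64343357 -0.10278659 -6.67772034] [-0.02380739 -0.0222494  -0.03356006] 0.01599894170628031
```

View pics/g7.png

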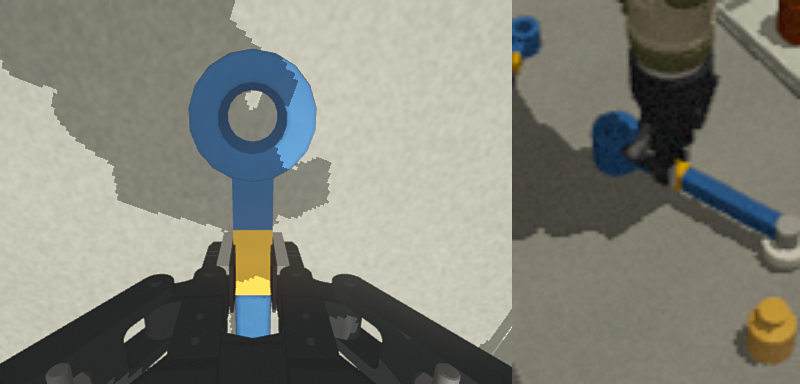

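The lever is level and hanging from its yellow section: hub at (252,115), yellow at (253,262) between the pads. The scene crop shows it clear of the bench. Next I'll lift it and compute the press pose from the earlier wrist image.

jog_arm --pt "0 0 0.2 0 0 0" --pt "0 0 0.5 0 0 0" --pt "0 0 0.8 0 0 0" --pt "0 0 1.1 0 0 0" --pt "0 0 1.4 0 0 0" --pt "0 0 1.7 0 0 0" --pt "0 0 1.9 0 0 0" --pt "0 0 2 0 0 0" --pt "0 0 2.1 0 0 0" --pt "0 0 2.1 0 0 0" --pt "0 0 2.1 0 0 0" --pt "0 0 2.1 0 0 0"

```text
clock: 17.23
tcp_pos: [0.5496, 0.0042, 0.0749]
orientation: [-0.001, -0.171, 0.985, 0.0]
wrist_force: [-0.2, 0.1, -6.0]
finger_gap: 0.016
grip_force: 78.5
```

```bash
python3 - <<'E'
from h import *
c=load("w1"); hsv=cv2.cvtColor(c["pixels"],cv2.COLOR_RGB2HSV)
m=cv2.inRange(hsv,np.array((12,110,100)),np.array((35,255,255))); w=np.zeros_like(m); w[125:160,75:125]=m[125:160,75:125]
v,u=np.nonzero(w); print("post px",u.min(),u.max(),v.min(),v.max(),len(u))
# top face = brightest left part of diameter ~ 
for uu,vv in[(113/1.2,170/1.2)]: print("post",onz(c,uu,vv,.062))
V=hsv[:,:,2]; print(V[135:150,84:118:2])
p=np.zeros_like(m); s=np.s_[90:205,75:300]; p[s]=cv2.inRange(hsv,np.array((0,0,60)),np.array((180,40,140)))[s]
p=cv2.morphologyEx(p,cv2.MORPH_OPEN,np.ones((3,3))); 
k=max(cv2.findContours(p,cv2.RETR_EXTERNAL,cv2.CHAIN_APPROX_NONE)[0],key=cv2.contourArea)
P=np.array([onz(c,*q[0],.012) for q in k],np.float32); r=cv2.minAreaRect(P); print(r)
for q in [(97,115),(352,153),(339,237),(97,204)]: print(onz(c,q[0]/1.2,q[1]/1.2,.012))
# lever relative to tcp from w7: hub top centre
c=load("w7"); h=cv2.cvtColor(c["pixels"],cv2.COLOR_RGB2HSV); b=cv2.inRange(h,np.array((100,120,60)),np.array((125,255,255)))
b[182:]=0; k=max(cv2.findContours(b,cv2.RETR_EXTERNAL,cv2.CHAIN_APPROX_NONE)[0],key=cv2.contourArea)
P=np.array([onz(c,*q[0],.056) for q in k],np.float32); print("hub",cv2.minEnclosingCircle(P))
E
```

```text
post px 86 113 133 148 344
post [ 0.43589263 -0.24906218]
[[126 124 126 232 243 203 170 164 166 164 162 162 161 161 134 128 127]
 [128 124 184 253 253 255 226 162 162 161 160 160 158 158 155 123 126]
 [127 130 249 247 247 253 255 184 157 158 157 156 156 154 154 125 125]
 [125 151 252 247 244 249 254 235 153 156 154 153 153 152 152 131 127]
 [123 171 251 245 245 246 250 255 164 152 152 150 149 148 146 129 127]
 [121 175 248 246 246 244 247 255 159 148 148 146 145 143 140 132 127]
 [124 199 246 247 244 246 246 252 173 143 143 142 140 135 135 133 130]
 [122 195 248 244 247 245 244 249 227 137 140 135 132 129 126 127 129]
 [122 148 249 243 246 244 245 245 229 131 131 128 126 124 122 124 125]
 [123 132 248 245 243 246 244 247 200 124 126 125 123 119 125 127 126]
 [124 121 243 244 243 244 245 250 167 122 123 121 122 102 126 127 128]
 [126 120 197 248 245 244 247 247 148 120 121 111  99  80 128 127 125]
 [124 123 135 243 247 247 248 214 117 118  99  80  77  79 129 127 128]
 [125 123 119 168 222 246 246 140  95  76  77  74  74  78 132 128 129]
 [123 123 123 121 136 166 143 121 115  73  73  73  82  83 129 129 130]]
((0.4943773150444031, -0.2859562039375305), (0.15452556312084198, 0.23237590491771698), 81.09408569335938)
[ 0.40093964 -0.19454751]
[ 0.68233154 -0.23619717]
[ 0.67014144 -0.33529521]
[ 0.38449358 -0.29388845]
hub ((0.487701416015625, -0.018621016293764114), 0.024861600250005722)
```

jog_arm --pt "0 -0.15 0 0 0 -0.1" --pt "-0.1 -0.5 0 0 0 -0.4" --pt "-0.2 -1 0 0 0 -0.7" --pt "-0.3 -1.6 0 0 0 -1.1" --pt "-0.4 -2.2 0 0 0 -1.6" --pt "-0.5 -2.8 0 0 0 -2.1" --pt "-0.7 -3.4 0 0 0 -2.5" --pt "-0.8 -4 0 0 0 -2.9" --pt "-0.9 -4.6 0 0 0 -3.4" --pt "-1 -5.2 0 0 0 -3.8" --pt "-1.1 -5.7 0 0 0 -4.2" --pt "-1.2 -6.1 0 0 0 -4.5"

```text
clock: 18.23
tcp_pos: [0.5015, -0.2421, 0.0752]
orientation: [-0.0, 0.066, 0.998, -0.0]
wrist_force: [0.7, -0.9, -5.3]
finger_gap: 0.0162
grip_force: 78.7
```

jog_arm --pt "0 -0.2 0 0 0 -0.1" --pt "-0.05 -0.35 0 0 0 -0.2" --pt "-0.05 -0.45 0 0 0 -0.3" --pt "-0.05 -0.45 0 0 0 -0.3" --pt "-0.05 -0.45 0 0 0 -0.3" --pt "-0.05 -0.45 0 0 0 -0.3" --pt "-0.05 -0.45 0 0 0 -0.3" --pt "-0.05 -0.45 0 0 0 -0.3"

```text
clock: 18.9
tcp_pos: [0.5003, -0.2572, 0.0757]
orientation: [0.0, 0.079, 0.997, 0.0]
wrist_force: [0.4, -0.1, -6.1]
finger_gap: 0.0162
grip_force: 78.7
```

```bash
python3 - <<'E'
from h import *
s=env.get_state(); print(s["tcp_pos"],s["orientation"],s["wrist_force"],s["ft_torque"])
a=shot("wrist","w8"); b=shot("top","t8"); d=shot("scene","s8"); cv2.imwrite("pics/g8.png",np.hstack([a["pixels"],cv2.resize(d["pixels"][180:308,120:216],(288,384))])[:,:,::-1])
c=a; h=cv2.cvtColor(c["pixels"],cv2.COLOR_RGB2HSV); m=cv2.inRange(h,np.array((100,120,60)),np.array((125,255,255)))
m[182:]=0; k=max(cv2.findContours(m,cv2.RETR_EXTERNAL,cv2.CHAIN_APPROX_NONE)[0],key=cv2.contourArea)
P=np.array([onz(c,*q[0],.139) for q in k],np.float32); print("hub",cv2.minEnclosingCircle(P))
y=cv2.inRange(h,np.array((12,110,60)),np.array((35,255,255))); y[182:]=0; v,u=np.nonzero(y); print(len(u)); print("post",onz(c,(u.min()+u.max()+1)/2,(v.min()+v.max()+1)/2,.062),u.min(),u.max(),v.min(),v.max())
E
```

```text
[ 0.50034514 -0.25720737  0.07573233] [8.26653380e-06 7.89101017e-02 9.96881730e-01 1.05778555e-04] [ 0.43470152 -0.08777453 -6.08630795] [ 0.00736133  0.01425327 -0.029587  ]
hub ((0.4346821904182434, -0.247178316116333), 0.025141539052128792)
599
post [ 0.43398279 -0.24897895] 235 262 101 128
```

View pics/g8.png

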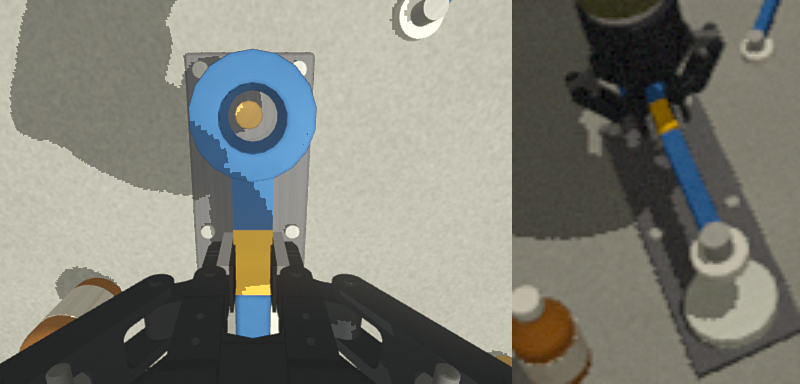

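In the wrist view the post (249,114) shows through the hub hole (253,115), and the measured offset is about 2 mm. The scene crop shows the stamp above the anvil with nothing touching. Handing in.

```bash
python3 -c "
from workcell import env
print(env.hand_in())"
```

```text
the job is handed in; nothing more can be done
None
```

I handed the job in at about 19 s on the robot clock, but no verdict came back: the jar stands upright in the tray's free half, and the lever is held level over the press, hub within about 2 mm of the post, stamp within about 2 mm of the anvil centre, and underside about 3 cm above the post top.

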